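Tip the upended finds tray down and push it into its place in the row

ROBOT

A 6-joint arm with a two-finger parallel gripper is mounted at the origin on the work surface. World frame = base frame: x ahead of the robot, y to its left, z up, the work surface at z = 0. Lengths are in m, angles in rad, forces in N, time in s.
With the tool pointing down it reaches from about 0.225 to 0.875 m from the base axis. Payload 3.4 kg.
Tool frame: the origin (TCP) lies between the finger pads; the fingertips stand 17 mm ahead of it and the grasp point (between the pads) lies 2 mm behind it; x points along the fingers, z is the direction in which the jaws open and shut, and the axes are right-handed (so a half turn about x gives the same grasp; the last joint's range is limited). The gripper opens to 85 mm and grips with 20 to 120 N. Pads are 22 mm wide; open, the fingers measure 114 mm over their backs; the gripper's body (76 mm by 85 mm) begins 54 mm behind the grasp point. The pads swing forward as they close: fully open they stand 13 mm farther back than shut.
Start: joints at [-1.391, 0.276, 1.505, -0, 1.361, -0.121], TCP at [0.17, -0.549, 0.248] pointing down, gripper open.
Joint ranges: [-2.89, 2.89], [-0.75, 2.08], [0.22, 2.7], [-1.18, 4.32], [0.11, 2.71], [-2.7, 2.7]. Speed limits (rad/s): [2.57, 2.57, 3.14, 3.14, 3.14, 3.14].

INTERFACE

Orientations are given as a 3x3 rotation matrix whose columns are the frame's x, y, z axes.
In Python, from plant import telemetry, vision, workorder gives the robot as it stands.
- The arm moves only by the tool drive_tool, never from a script. Its argument "increments" is a list of rows, each a list of 3 entries, a list of its own where there are three numbers: the shift along the world's x, y, z normalised to -1 to 1, where 1 is 0.12 m, then the turn about the world's z normalised to -1 to 1, where 1 is pi rad, then the closure, from 0 (fully open) to 1 (shut). In form: [[[tx, ty, tz], roll, hand], ...]. A call has 1 to 20 rows; each row is the pose to reach, as a shift and turn from the pose commanded when the call began, turning the shorter way round; what a row does not reach only later rows make up. A row lasts 1/12 s, in which the tool goes at most 41.7 mm and 7.16 degrees, less where a joint would pass 70% of its speed; a pose out of reach is approached as far as the arm can. A call with a number of a shift or a turn outside -1 to 1 is refused whole. A call with a gripper value outside its range is refused whole. The fingers move at their own pace and stop on an object; "newtons" is the grip in N (left out, the last holds). Time passes only in rows, so rows that repeat a pose let the fingers close. It gives the time, the measured TCP pose, the force and the opening at its end, in the units of the state.
- telemetry.get_obs(): the state, without advancing time (a new reading comes with each control period).
- vision.capture(name): name is "scene" or "top"; returns a dict with "pixels" (420x560x3 uint8, red, green, blue), "depth" (420x560 float32, m along the optical axis (not along the pixel's ray), 0 where there is no reading), "camera_matrix" (3x3 intrinsics, pixels), "eye" and "rotation" of the camera in the world. Camera axes: x right, y down, z forward; pixel columns grow to the right and rows downward; lengths in m; the calibration is good to about 2 mm. A picture is of the moment at which its call begins.
- workorder.hand_in(): hands the job in, once; it reports no verdict.
The state is a dict: "time": time; "qpos": joint angles; "qvel": joint speeds; "effort": joint torques, N m; "tool_pos": TCP position; "tool_rot": TCP orientation; "force": force on the tool from outside, world axes, zero at the start; "ft_torque": the same for the moment, N m; "finger_gap": finger opening in m.
Only numpy, scipy, OpenCV 4.12 (cv2) and the standard library are available. Lean on these libraries where they do the work, as an engineer would, in place of code of your own. Each camera call takes 0.05 s, during which the arm holds its last target.

TASK

An empty blue finds tray has been left standing on its short end in front of the low plywood riser, its open side to the robot's left. Push it over with the fingertips so that it drops onto its base with the open side up, then push it along the bench into its place in the row: its whole long side flat against the front of the riser and its right-hand end up against the end of the right-hand tray of sherds. Only push it, never lift it off the bench, and leave everything else where it stands.

Things in the scene. Friction and masses are not known exactly. Their poses are not given: they have to be found in the camera images.
- tray: empty blue plastic finds tray, an open box 200 mm long, 130 mm wide, 60 mm deep, walls 4 mm, 0.15 to 0.31 kg, standing on a short end. Origin: centre of that end, on the bench. Its axes: z along its length (up at the start), y out of its open side, x across its width, at the start roughly towards the riser. The base panel is its -y face.
- tray_center (a point): centre of the tray, 100 mm up at the start, 30 mm up when it lies on its base; same axes. Pushed near the top on its open side, towards -y, the tray pivots on the lower edge of the base panel and drops onto its base by itself once leant over some 17 degrees. Lying on its base, open side up, its y axis points up.
- tray_rim (a point): middle of the rim of the tray's upper short wall, on the open side: 30 mm along the tray's y axis and 100 mm along its z axis from its centre. 200 mm above the bench at the start. Same axes as the tray.
- tray_foot_corner (a point): bottom corner of the tray at the end it stands on, on the long side that faces the riser: 65 mm along +x, 30 mm along -y and 100 mm along -z from the tray's centre. On the bench at the start, at one end of the edge on which the tray pivots as it is tipped; it stays on the bench.
- tray_top_corner (a point): bottom corner of the tray at its other end, on the same long side: 65 mm along +x, 30 mm along -y and 100 mm along +z from the tray's centre. 200 mm up at the start, on the bench once the tray lies on its base.
- riser_front (a point): middle of the foot of the front face of the fixed plywood riser along the back of the bench, 1050 mm long, 160 mm deep, 55 mm high. x points into the riser, square to its front face; y runs along the face (to the left seen from the robot); the face is the plane x = 0. Broken pottery stands on it.
- full_tray_left: blue tray full of sherds, same size as the empty one (200 x 130 x 60 mm, 1.6 kg), lying with its long side along the riser's front, to the left of the free gap in the row. Origin at the centre of its underside, long side along its y axis.
- full_tray_right: the other blue tray full of sherds (200 x 130 x 60 mm, 1.6 kg), along the riser's front to the right of the gap. The gap is 430 to 580 mm long. Origin at the centre of its underside, long side along its y axis, which points left; its end towards the gap lies 100 mm along +y.
- glue_bottle: upright white plastic glue bottle, 42 mm in diameter, 115 mm tall; origin at the centre of its underside. To be left alone.
- pigment_jar: upright glass jar with a metal cap, 60 mm in diameter, 65 mm tall; origin at the centre of its underside. To be left alone.
- tape_roll: roll of masking tape lying flat, 96 mm across, 24 mm high; origin at the centre of its underside. To be left alone.
- brush: flat brush lying on the bench, wooden handle, 200 mm long along its x axis; origin under its middle. To be left alone.
- loose_sherd: curved piece of blue and white pottery standing on edge, about 75 x 30 mm and 70 mm high; origin on the bench under it. To be left alone.

How it is judged:
On the way, in this order (a step that is already met when the one before it is completed fails the run):
1. the empty tray has been tipped onto its base and lies still, open side up (angle between tray_center's own y axis and vertical below 0.08 rad and height (world z) of tray_center below 0.04 m and linear speed of tray below 0.02 m/s), for 0.2 s.
2. it has been pushed into its place: long side flat against the riser, right-hand end against the right-hand full tray (x of each of tray_foot_corner, tray_top_corner in the frame of riser_front above -0.008 m and y of tray_top_corner in the frame of full_tray_right below 0.11 m), for 0.2 s.
At the end, for the whole second after the job is handed in: The tray lies at rest on its base, open side up (within 5 degrees), both ends of its long side within 8 mm of the riser's front face, and its right-hand end within 10 mm of the end of the right-hand full tray (all of step 2 and angle between tray_center's own y axis and vertical below 0.08 rad and height (world z) of tray_center below 0.04 m and linear speed of tray below 0.01 m/s and y of tray_top_corner in the frame of full_tray_right above 0.09 m); the robot touches nothing.
It fails at once if the tray was lifted off the bench instead of being tipped and pushed (height (world z) of tray_center above 0.13 m or height (world z) of tray_foot_corner above 0.03 m).
It fails at once if a full tray or another bystander was shifted by more than 20 mm or knocked over (distance of any of full_tray_left, full_tray_right, glue_bottle, pigment_jar, tape_roll, brush, loose_sherd from where it was at the start of the episode above 0.02 m or angle between any of glue_bottle, pigment_jar's own z axis and vertical above 0.5 rad or angle between loose_sherd's own z axis and vertical above 0.7 rad).
It also fails if it takes over 64 s, if anything falls off the work surface, if the arm or the gripper's body presses on something with over 40 N, if the wrist force passes 120 N, or if a joint passes its speed limit or range.

## Working session

There is one attempt and no reset: what is moved stays moved. The work goes in short steps, Python scripts to look and compute and a tool call to move; the robot and the scene stay as the last step left them, time stands still between calls to the robot, and variables do not carry over. Pictures are saved under pics/ and viewed, and the job is handed in when it is done.

Besides the shell and the picture viewer there is one more tool, called after ">>>" as name(argument=value, ...), one argument or row to a line, values as JSON. drive_tool: Moves the arm, as the interface text tells. Its arguments: {"type":"object","properties":{"increments":{"type":"array","items":{"type":"array"}},"newtons":{"type":"number"}},"required":["increments"]}

```bash
mkdir -p pics; ls
cat > h.py <<'E'
import numpy as np, cv2
from plant import telemetry, vision, workorder
def cap(name,tag):
    d=vision.capture(name); np.savez('pics/%s.npz'%tag,**d)
    cv2.imwrite('pics/%s.png'%tag,d['pixels'][:,:,::-1]); return d
def load(tag): return np.load('pics/%s.npz'%tag)
def cloud(d):
    K=d['camera_matrix'];z=d['depth'];v,u=np.mgrid[:z.shape[0],:z.shape[1]]
    p=np.stack([(u-K[0,2])/K[0,0]*z,(v-K[1,2])/K[1,1]*z,z],-1)
    return p@d['rotation'].T+d['eye']
E
python3 - <<'E'
from h import *
for n in ['scene','top']:
    d=cap(n,n+'0'); print(n,d['eye'],d['rotation'].round(3).tolist(),d['camera_matrix'].tolist())
o=telemetry.get_obs(); print({k:np.round(v,3).tolist() for k,v in o.items()})
E
```

```text
pics
scene [ 1.30768849 -0.35402426  0.92891693] [[0.444, 0.625, -0.642], [0.896, -0.31, 0.318], [-0.0, -0.716, -0.698]] [[427.7060865721457, 0.0, 277.99108513275786], [0.0, 427.7060865721457, 207.31947860450393], [0.0, 0.0, 1.0]]
top [0.31336626 0.01812453 1.57783534] [[-0.021, -0.986, 0.165], [-1.0, 0.02, -0.009], [0.005, -0.165, -0.986]] [[523.0103431344362, 0.0, 268.50421707276195], [0.0, 523.0103431344362, 208.37413928008013], [0.0, 0.0, 1.0]]
{'time': 0.1, 'qpos': [-1.391, 0.277, 1.506, -0.0, 1.361, -0.121], 'qvel': [0.001, -0.002, -0.002, -0.001, -0.002, 0.001], 'effort': [0.001, -41.77, -24.641, -0.0, 0.006, 0.0], 'tool_pos': [0.17, -0.549, 0.248], 'tool_rot': [[-0.0, 0.955, 0.296], [0.002, 0.296, -0.955], [-1.0, 0.0, -0.002]], 'force': [-0.081, -0.632, 0.552], 'ft_torque': [0.029, 0.018, -0.009], 'finger_gap': 0.085}
```

View pics/scene0.png

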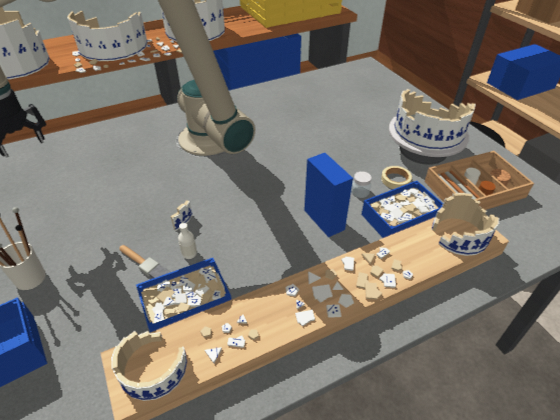

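View pics/top0.png

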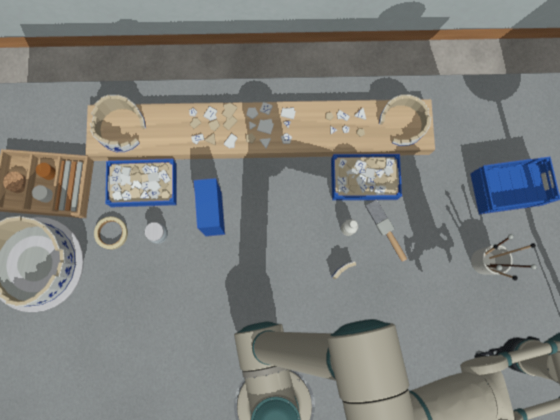

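Run:
```python
from h import *
d=load('top0');im=d['pixels'];P=cloud(d)
for (u,v) in [(208,180),(195,181),(217,180),(203,234),(223,234),(222,160),(100,157),(380,157),(334,157),(333,198),(399,155),(401,198),(107,162),(108,204),(175,160),(176,203),(344,270),(350,228),(154,232),(110,232),(380,215),(404,258),(250,158)]: print(u,v,P[v,u].round(3))
# blue tall points
r=im.astype(int); blue=(r[...,2]>90)&(r[...,0]<60)&(r[...,1]<90)
m=blue&(P[...,2]>0.19)&(P[...,2]<.21)
q=P[m]; print(m.sum(),cv2.minAreaRect((q[:,:2]*1000).astype(np.float32)),cv2.boxPoints(cv2.minAreaRect((q[:,:2]*1000).astype(np.float32))),np.median(q[:,2]))
s=load('scene0');S=cloud(s);i2=s['pixels'].astype(int)
b2=(i2[...,2]>90)&(i2[...,0]<60)&(i2[...,1]<90)
reg=(S[...,0]>.3)&(S[...,0]<.7)&(S[...,1]>-.0)&(S[...,1]<.3)
m=b2&reg&(S[...,2]>0.195)
print(m.sum());
if m.sum():
  print(cv2.boxPoints(cv2.minAreaRect((S[m][:,:2]*1000).astype(np.float32))))
# riser front edge top: for columns find edges where z drops from .055 to lower
C=np.concatenate([P.reshape(-1,3),S.reshape(-1,3)])
m=(abs(P[...,2]-.055)<.006)&(P[...,0]>.5)
q=P[m]; 
for y in np.arange(-.5,.55,.1):
  w=q[abs(q[:,1]-y)<.01]; print('riser',round(y,2),len(w),w[:,0].min() if len(w) else None)
big=cv2.resize(d['pixels'][130:290,80:430,::-1],None,fx=2.25,fy=2.25,interpolation=cv2.INTER_CUBIC);cv2.imwrite('pics/crop0.png',big)
```

```text
208 180 [0.623 0.167 0.207]
195 181 [0.621 0.201 0.207]
217 180 [ 0.669  0.161 -0.   ]
203 234 [0.496 0.198 0.054]
223 234 [0.5   0.143 0.014]
222 160 [ 0.733  0.146 -0.003]
100 157 [0.74  0.513 0.034]
380 157 [ 0.723 -0.338  0.034]
334 157 [ 0.72  -0.195  0.056]
333 198 [ 0.6  -0.19  0.03]
399 155 [ 0.721 -0.39   0.06 ]
401 198 [ 0.601 -0.403  0.003]
107 162 [0.716 0.482 0.063]
108 204 [0.592 0.479 0.051]
175 160 [0.735 0.291 0.001]
176 203 [0.599 0.286 0.005]
344 270 [ 0.382 -0.209  0.065]
350 228 [ 0.501 -0.228  0.087]
154 232 [0.504 0.34  0.063]
110 232 [ 0.515  0.486 -0.001]
380 215 [ 0.547 -0.332  0.017]
404 258 [ 0.416 -0.396  0.02 ]
250 158 [0.736 0.058 0.005]
44 ((549.5169067382812, 146.6174774169922), (48.503807067871094, 132.7268524169922), 69.7950439453125) [[478.86118 146.77852]
 [603.4204  100.93739]
 [620.1726  146.45644]
 [495.6134  192.29756]] 0.19554062525971605
221
[[495.674   192.8989 ]
 [500.76715 130.71753]
 [631.1641  141.39798]
 [626.071   203.57935]]
riser -0.5 144 0.7373144135164695
riser -0.4 250 0.6285154234782921
riser -0.3 380 0.5978734864376847
riser -0.2 385 0.5981955148572868
riser -0.1 304 0.7369819292760913
riser -0.0 196 0.7360542563252082
riser 0.1 245 0.7359407985998669
riser 0.2 276 0.7370547238851815
riser 0.3 382 0.5931994466524855
riser 0.4 376 0.591975235891945
riser 0.5 181 0.7388356077001326
```

View pics/crop0.png

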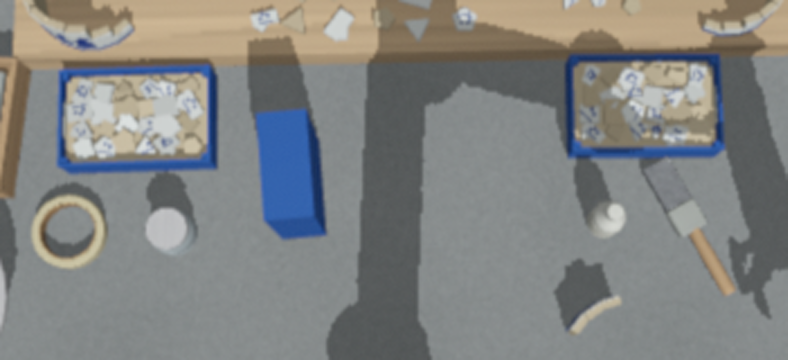

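The scene view shows the blue tray upright at pixels (307–350, 155–235), open side away to image right, which is world +y. In the top view it stands at (195–223, 180–235), with the right-hand full tray's gap end at (333, 177). The measured tray top is at z≈0.20 and its outline 62×131 mm, which fits. The riser face is at x≈0.737 and the right tray's end at y≈-0.19. I'll move around to the tray's open side at height.

>>> drive_tool(
  increments=[
    [[0, 0, 0.25], 0, 1],
    [[0, 0, 0.5], 0, 1],
    [[0.05, 0.1, 0.75], -0.02, 1],
    [[0.15, 0.4, 0.9], -0.04, 1],
    [[0.3, 0.7, 0.9], -0.06, 1],
    [[0.46, 1, 0.9], -0.07, 1],
    [[0.46, 1, 0.9], -0.07, 1],
  ],
  newtons=40,
)

```text
time: 0.68
tool_pos: [0.2278, -0.4227, 0.3573]
tool_rot: [[0.003, 0.996, 0.084], [0.004, 0.084, -0.996], [-1.0, 0.003, -0.003]]
force: [0.0, 0.9, 0.0]
finger_gap: 0.0008
```

>>> drive_tool(
  increments=[
    [[0.12, 0.25, 0], 0, 1],
    [[0.23, 0.5, 0], 0, 1],
    [[0.35, 0.75, 0], 0, 1],
    [[0.46, 1, 0], 0, 1],
  ],
)

```text
time: 1.02
tool_pos: [0.281, -0.3078, 0.3559]
tool_rot: [[-0.0, 0.997, 0.08], [0.001, 0.08, -0.997], [-1.0, -0.0, -0.001]]
force: [1.2, 0.4, 0.6]
finger_gap: -0.0004
```

>>> drive_tool(
  increments=[
    [[0.12, 0.25, 0], 0, 1],
    [[0.23, 0.5, 0], 0, 1],
    [[0.35, 0.75, 0], 0, 1],
    [[0.46, 1, 0], 0, 1],
  ],
)

```text
time: 1.35
tool_pos: [0.3362, -0.1877, 0.3561]
tool_rot: [[-0.0, 0.997, 0.081], [0.0, 0.081, -0.997], [-1.0, -0.0, -0.0]]
force: [-0.1, -0.8, 0.1]
finger_gap: 0.0001
```

>>> drive_tool(
  increments=[
    [[0.12, 0.25, 0], 0, 1],
    [[0.23, 0.5, 0], 0, 1],
    [[0.35, 0.75, 0], 0, 1],
    [[0.46, 1, 0], 0, 1],
  ],
)

```text
time: 1.68
tool_pos: [0.3914, -0.0676, 0.3561]
tool_rot: [[-0.0, 0.997, 0.081], [-0.0, 0.081, -0.997], [-1.0, -0.0, 0.0]]
force: [0.3, -0.1, 0.0]
finger_gap: -0.0003
```

>>> drive_tool(
  increments=[
    [[0.12, 0.25, 0], 0, 1],
    [[0.23, 0.5, 0], 0, 1],
    [[0.35, 0.75, 0], 0, 1],
    [[0.46, 1, 0], 0, 1],
    [[0.46, 1, 0], 0, 1],
  ],
)

```text
time: 2.1
tool_pos: [0.4481, 0.0555, 0.3555]
tool_rot: [[0.0, 0.996, 0.087], [0.004, 0.087, -0.996], [-1.0, 0.0, -0.004]]
force: [-0.3, -0.4, 1.6]
finger_gap: 0.0001
```

>>> drive_tool(
  increments=[
    [[0.12, 0.25, 0], 0, 1],
    [[0.23, 0.5, 0], 0, 1],
    [[0.35, 0.75, 0], 0, 1],
    [[0.46, 1, 0], 0, 1],
  ],
)

```text
time: 2.43
tool_pos: [0.5019, 0.1714, 0.3559]
tool_rot: [[-0.001, 0.997, 0.081], [-0.001, 0.081, -0.997], [-1.0, -0.001, 0.001]]
force: [0.7, -0.8, 0.2]
finger_gap: -0.0003
```

>>> drive_tool(
  increments=[
    [[0.12, 0.25, 0], 0, 1],
    [[0.23, 0.5, 0], 0, 1],
    [[0.35, 0.75, 0], 0, 1],
    [[0.43, 1, 0], 0, 1],
    [[0.43, 1, -0.3], 0, 1],
    [[0.43, 1, -0.6], 0, 1],
    [[0.43, 1, -0.9], 0, 1],
    [[0.43, 1, -0.9], 0, 1],
  ],
)

```text
time: 3.1
tool_pos: [0.5485, 0.2884, 0.2396]
tool_rot: [[-0.016, 0.997, 0.081], [-0.007, 0.081, -0.997], [-1.0, -0.017, 0.006]]
force: [-2.1, -1.1, -1.4]
finger_gap: -0.0002
```

>>> drive_tool(
  increments=[
    [[0, 0, -0.15], 0, 1],
    [[0, 0, -0.3], 0, 1],
    [[0, 0, -0.43], 0, 1],
    [[0, 0, -0.43], 0, 1],
    [[0, 0, -0.43], 0, 1],
  ],
)

```text
time: 3.52
tool_pos: [0.5537, 0.2904, 0.1977]
tool_rot: [[0.0, 0.997, 0.08], [-0.0, 0.08, -0.997], [-1.0, 0.0, 0.0]]
force: [0.5, 0.4, 0.4]
finger_gap: -0.0001
```

Run:
```python
from h import *
cap('scene','s1'); cap('top','t1'); o=telemetry.get_obs(); print(o['tool_pos'],o['force'],o['time'])
```

```text
[0.55443228 0.29087818 0.19882824] [-0.40233834 -0.65205441  0.11812104] 3.6167
```

View pics/s1.png

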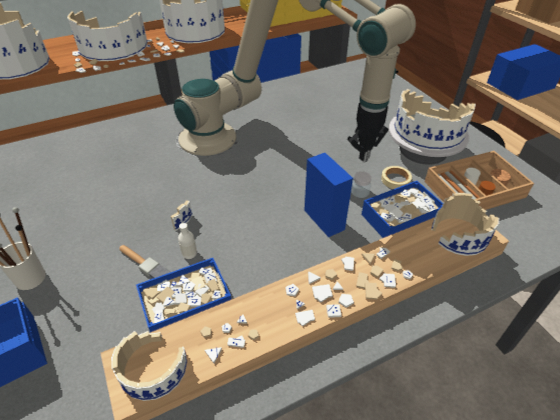

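View pics/t1.png

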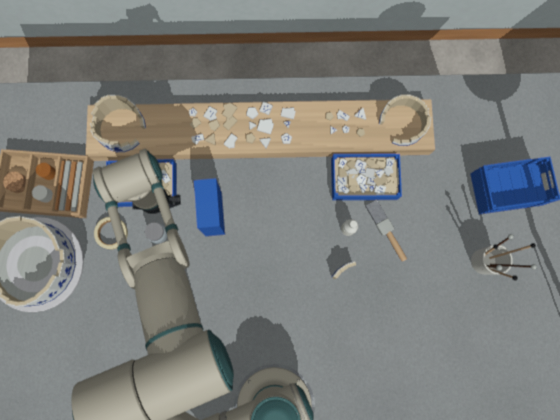

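The gripper hangs clear to the left of the tray (scene pixel (365,150)) at rim height. Now I'll close in and tip it slowly.

>>> drive_tool(
  increments=[
    [[0.01, -0.15, 0], 0, 1],
    [[0.025, -0.3, 0], 0, 1],
    [[0.035, -0.45, 0], 0, 1],
    [[0.04, -0.5, 0], 0, 1],
    [[0.045, -0.55, 0], 0, 1],
  ],
)

```text
time: 4.03
tool_pos: [0.5594, 0.2244, 0.1984]
tool_rot: [[0.003, 0.997, 0.08], [0.001, 0.08, -0.997], [-1.0, 0.003, -0.001]]
force: [-0.2, 1.3, 1.7]
finger_gap: -0.0001
```

>>> drive_tool(
  increments=[
    [[0.004, -0.05, 0], 0, 1],
    [[0.008, -0.1, 0], 0, 1],
    [[0.012, -0.15, 0], 0, 1],
    [[0.016, -0.2, 0], 0, 1],
    [[0.02, -0.25, 0], 0, 1],
    [[0.025, -0.3, 0], 0, 1],
    [[0.03, -0.35, 0], 0, 1],
  ],
)

```text
time: 4.62
tool_pos: [0.5622, 0.1823, 0.1966]
tool_rot: [[-0.0, 0.997, 0.081], [-0.0, 0.081, -0.997], [-1.0, -0.0, 0.0]]
force: [-0.4, 0.2, 0.5]
finger_gap: 0.0
```

Run:
```python
from h import *
cap('scene','s2'); o=telemetry.get_obs(); print(o['tool_pos'],o['force'],o['time'])
```

```text
[0.56230576 0.18110471 0.19663299] [-0.04585765 -0.54671024  0.2943115 ] 4.6667
```

View pics/s2.png

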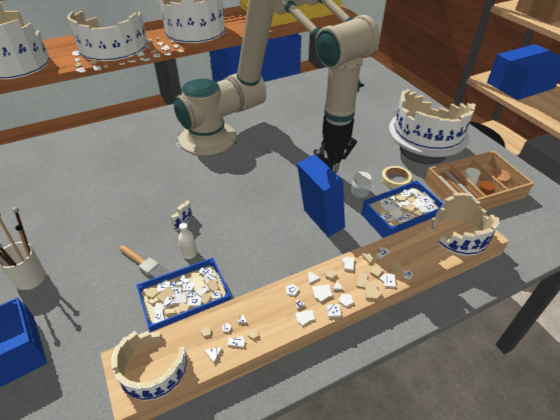

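The tray's top has moved from (320,155) to (318,160) with its foot in place, so it is leaning toward image left (-y). I'll keep pushing.

>>> drive_tool(
  increments=[
    [[0.004, -0.05, 0], 0, 1],
    [[0.008, -0.1, 0], 0, 1],
    [[0.012, -0.15, 0], 0, 1],
    [[0.016, -0.2, 0], 0, 1],
    [[0.02, -0.25, 0], 0, 1],
    [[0.025, -0.3, 0], 0, 1],
    [[0.03, -0.35, 0], 0, 1],
  ],
)

```text
time: 5.25
tool_pos: [0.5658, 0.1401, 0.1968]
tool_rot: [[0.0, 0.997, 0.081], [-0.0, 0.081, -0.997], [-1.0, 0.0, 0.0]]
force: [-0.0, -0.5, -0.6]
finger_gap: 0.0004
```

Run:
```python
from h import *
cap('scene','s3'); o=telemetry.get_obs(); print(o['tool_pos'],o['force'],o['time'])
```

```text
[0.56597852 0.13903405 0.19672975] [ 0.45411502 -0.15187859 -0.88364124] 5.3
```

View pics/s3.png

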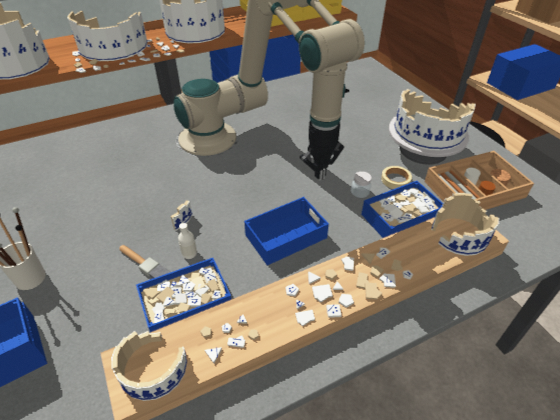

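It dropped onto its base, open side up, at pixels (245–328, 200–262). Now I'll measure its pose.

```bash
cat >> h.py <<'E'
def tray(dT,dS=None,xr=(.42,.78),yr=(-.21,.25),zr=(.05,.07)):
    out=[]
    for d in [dT,dS]:
        if d is None: continue
        P=cloud(d);r=d['pixels'].astype(int)
        b=(r[...,2]>70)&(r[...,2]-r[...,0]>50)&(r[...,2]-r[...,1]>40)
        m=b&(P[...,0]>xr[0])&(P[...,0]<xr[1])&(P[...,1]>yr[0])&(P[...,1]<yr[1])&(P[...,2]>zr[0])&(P[...,2]<zr[1])
        q=(P[m][:,:2]*1000).astype(np.float32); R=cv2.minAreaRect(q)
        print(len(q),'size',np.round(R[1],1),'ang',round(R[2],2)); print(cv2.boxPoints(R).round(1).tolist())
E
python3 - <<'E'
from h import *
t=cap('top','t3'); tray(t,load('s3'))
E
```

```text
400 size [163.3 395.7] ang 18.26
[[453.8999938964844, 117.0999984741211], [577.9000244140625, -258.70001220703125], [733.0, -207.5], [609.0, 168.3000030517578]]
748 size [263.  355.3] ang 4.11
[[497.1000061035156, 130.60000610351562], [522.5999755859375, -223.8000030517578], [784.9000244140625, -204.89999389648438], [759.4000244140625, 149.5]]
```

View pics/t3.png

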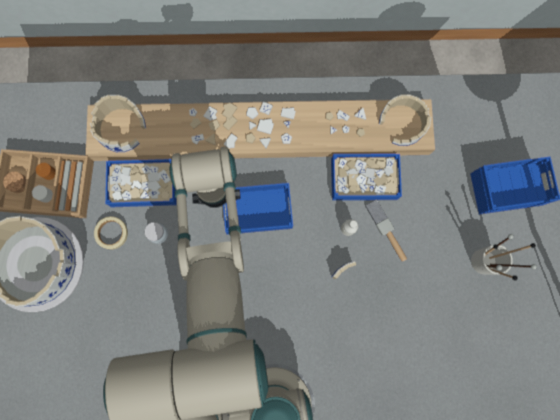

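Run:
```python
from h import *
tray(load('t3'),load('s3'),xr=(.42,.7),yr=(-.15,.25))
# right tray & left tray
tray(load('t0' if 0 else 'top0'),load('scene0'),xr=(.55,.76),yr=(-.45,-.12))
tray(load('top0'),load('scene0'),xr=(.55,.76),yr=(.25,.5))
```

```text
309 size [131.4 199.1] ang 3.95
[[499.1000061035156, 133.6999969482422], [512.7999877929688, -64.9000015258789], [643.9000244140625, -55.79999923706055], [630.2000122070312, 142.8000030517578]]
622 size [134.6 202.4] ang 3.54
[[497.79998779296875, 131.10000610351562], [510.29998779296875, -70.9000015258789], [644.5999755859375, -62.599998474121094], [632.0999755859375, 139.39999389648438]]
327 size [201.2 131.9] ang 89.26
[[595.0, -390.29998779296875], [726.9000244140625, -392.0], [729.5, -190.8000030517578], [597.5999755859375, -189.1999969482422]]
701 size [199.4 135.2] ang 89.1
[[592.9000244140625, -392.79998779296875], [728.0999755859375, -394.8999938964844], [731.2000122070312, -195.60000610351562], [596.0, -193.5]]
414 size [132.1 202. ] ang 0.64
[[590.2000122070312, 486.6000061035156], [592.4000244140625, 284.6000061035156], [724.5, 286.1000061035156], [722.2999877929688, 488.1000061035156]]
557 size [133.8 205. ] ang 1.08
[[587.7000122070312, 482.8999938964844], [591.5999755859375, 277.8999938964844], [725.4000244140625, 280.3999938964844], [721.5, 485.3999938964844]]
```

The tray is flat: rim z≈0.06, outline 131×200 mm, centre (0.571, 0.036), yaw about 3.7°. Next I'll go behind its near long side with the fingers open along y and push it in +x. The glue bottle at (0.50, -0.23) is why I'm doing x before y.

>>> drive_tool(
  increments=[
    [[-0.3, -0.1, 0], 0, 1],
    [[-0.6, -0.3, 0], -0.01, 0.5],
    [[-0.9, -0.6, 0], -0.02, 0],
    [[-1, -0.86, -0.2], -0.024, 0],
    [[-1, -0.86, -0.2], -0.024, 0],
  ],
)

```text
time: 5.77
tool_pos: [0.4404, 0.035, 0.171]
tool_rot: [[-0.006, 1.0, 0.004], [-0.002, 0.004, -1.0], [-1.0, -0.006, 0.002]]
force: [-0.6, 0.8, -0.8]
finger_gap: 0.048
```

>>> drive_tool(
  increments=[
    [[-0.24, 0, 0], 0, 0],
    [[-0.24, 0, -0.25], 0, 0],
    [[-0.24, 0, -0.5], 0, 0],
    [[-0.24, 0, -0.75], 0, 0],
    [[-0.24, 0, -0.9], 0, 0],
    [[-0.24, 0, -0.9], 0, 0],
  ],
)

```text
time: 6.27
tool_pos: [0.4145, 0.038, 0.0619]
tool_rot: [[-0.007, 1.0, 0.005], [0.001, 0.005, -1.0], [-1.0, -0.007, -0.001]]
force: [0.2, -0.6, -0.3]
finger_gap: 0.0853
```

>>> drive_tool(
  increments=[
    [[0, 0, -0.15], 0, 0],
    [[0, 0, -0.25], 0, 0],
    [[0, 0, -0.28], 0, 0],
    [[0, 0, -0.28], 0, 0],
    [[0, 0, -0.28], 0, 0],
  ],
)

```text
time: 6.68
tool_pos: [0.4179, 0.0377, 0.0319]
tool_rot: [[0.001, 1.0, 0.006], [-0.0, 0.006, -1.0], [-1.0, 0.001, 0.0]]
force: [0.1, 0.5, 0.3]
finger_gap: 0.0857
```

Run:
```python
from h import *
cap('scene','s4');cap('top','t4'); o=telemetry.get_obs(); print(o['tool_pos'],o['tool_rot'].round(3),o['force'],o['time'])
```

```text
[0.41798514 0.03760836 0.03212023] [[ 0.002  1.     0.006]
 [-0.     0.006 -1.   ]
 [-1.     0.002  0.   ]] [0.15837364 0.39058251 0.06569201] 6.7833
```

View pics/s4.png

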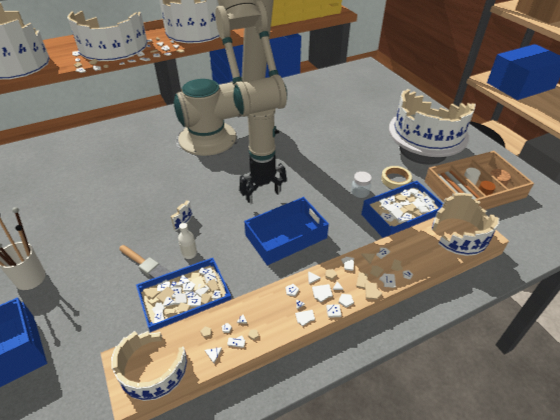

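View pics/t4.png

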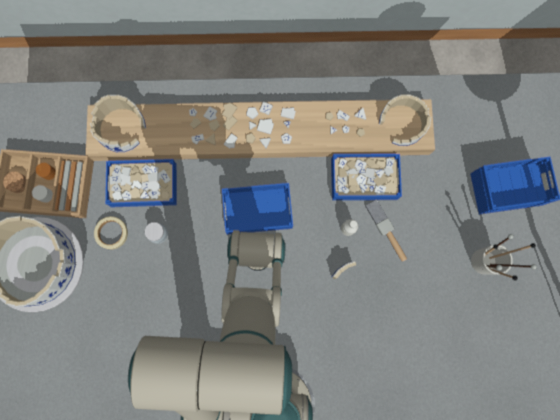

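Fingers are open behind the tray's near long side, roughly centred (top pixel ~(257,235)) and clear of everything. Push in +x.

>>> drive_tool(
  increments=[
    [[0.15, 0, 0], 0, 0],
    [[0.3, 0, 0], 0, 0],
    [[0.45, 0, 0], 0, 0],
    [[0.55, 0, 0], 0, 0],
    [[0.6, 0, 0], 0, 0],
  ],
)

```text
time: 7.2
tool_pos: [0.4917, 0.0375, 0.0322]
tool_rot: [[0.004, 1.0, 0.006], [-0.0, 0.006, -1.0], [-1.0, 0.004, 0.0]]
force: [-1.2, 0.1, 0.4]
finger_gap: 0.0857
```

>>> drive_tool(
  increments=[
    [[0.05, 0, 0], 0, 0],
    [[0.1, 0, 0], 0, 0],
    [[0.15, 0, 0], 0, 0],
    [[0.2, 0, 0], 0, 0],
    [[0.25, 0, 0], 0, 0],
    [[0.3, 0, 0], 0, 0],
    [[0.35, 0, 0], 0, 0],
    [[0.4, 0, 0], 0, 0],
    [[0.45, 0, 0], 0, 0],
    [[0.5, 0, 0], 0, 0],
    [[0.55, 0, 0], 0, 0],
    [[0.6, 0, 0], 0, 0],
    [[0.65, 0, 0], 0, 0],
    [[0.7, 0, 0], 0, 0],
    [[0.75, 0, 0], 0, 0],
    [[0.76, 0, 0], 0, 0],
  ],
)

```text
time: 8.53
tool_pos: [0.5822, 0.0375, 0.0312]
tool_rot: [[0.002, 1.0, 0.006], [-0.0, 0.006, -1.0], [-1.0, 0.002, 0.0]]
force: [-3.0, 0.2, 1.4]
finger_gap: 0.0854
```

Run:
```python
from h import *
s=cap('scene','s5');t=cap('top','t5'); o=telemetry.get_obs(); print(o['tool_pos'],o['force'],o['time'])
tray(t,s,xr=(.55,.76),yr=(-.15,.25))
```

```text
[0.58161466 0.03753448 0.0311207 ] [ 0.51288166 -0.16363373 -0.23206481] 8.6333
296 size [131.4 200. ] ang 0.6
[[593.0, 134.89999389648438], [595.0999755859375, -65.0], [726.5, -63.70000076293945], [724.4000244140625, 136.3000030517578]]
673 size [134.  202.4] ang 0.24
[[591.2000122070312, 131.89999389648438], [592.0, -70.5], [726.0999755859375, -69.9000015258789], [725.2000122070312, 132.5]]
```

View pics/t5.png

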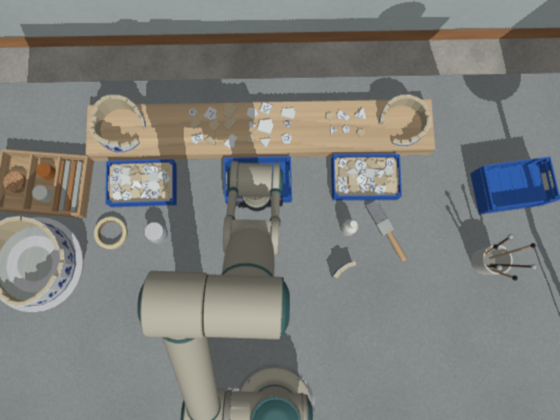

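View pics/s5.png

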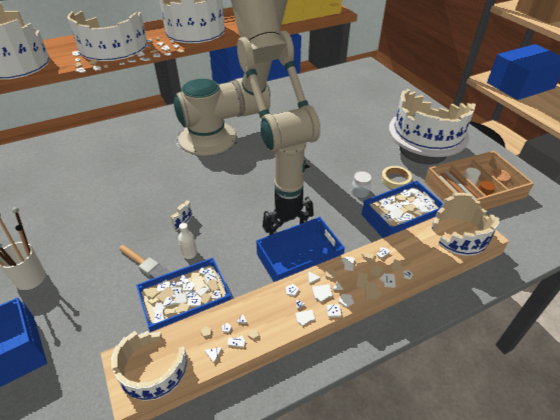

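The tray is now parallel to the riser, about 10 mm short of it (x 0.593–0.726), with its ends at y≈-0.066 and 0.135. Next I'll go around to its left end and turn the jaws to lie along x.

>>> drive_tool(
  increments=[
    [[-0.15, 0, 0], 0, 0],
    [[-0.3, 0, 0], 0, 0],
    [[-0.3, 0, 0.3], 0, 0],
    [[-0.3, 0, 0.6], 0, 0],
    [[-0.3, 0, 1], 0, 0],
    [[-0.3, 0, 1], 0, 0],
  ],
)

```text
time: 9.13
tool_pos: [0.5489, 0.0374, 0.1581]
tool_rot: [[0.015, 1.0, 0.006], [-0.001, 0.006, -1.0], [-1.0, 0.015, 0.001]]
force: [1.2, 0.1, -0.2]
finger_gap: 0.0854
```

Run:
```python
from h import *
o=telemetry.get_obs(); print(o['tool_pos'],o['qpos'],o['force'],o['time'])
```

```text
[0.54888207 0.03741065 0.1581202 ] [-5.84251424e-02  2.97958286e-01  1.71047819e+00 -9.32163057e-06
  1.11852203e+00  1.50676397e+00] [ 1.24702776  0.12087444 -0.20021236] 9.1333
```

>>> drive_tool(
  increments=[
    [[0.2, 0.2, 0], 0.04, 0.3],
    [[0.4, 0.4, 0], 0.08, 0.4],
    [[0.6, 0.5, 0], 0.12, 0.4],
    [[0.8, 0.6, 0], 0.16, 0.4],
    [[0.94, 0.7, 0], 0.2, 0.4],
    [[0.94, 0.75, 0], 0.24, 0.4],
    [[0.94, 0.8, 0], 0.28, 0.4],
    [[0.94, 0.85, 0], 0.32, 0.4],
    [[0.94, 0.9, 0], 0.36, 0.4],
    [[0.94, 0.95, 0], 0.4, 0.4],
    [[0.94, 1, 0], 0.44, 0.4],
    [[0.94, 1, 0], 0.48, 0.4],
    [[0.94, 1, 0], 0.5, 0.4],
    [[0.94, 1, 0], 0.5, 0.4],
  ],
)

```text
time: 10.3
tool_pos: [0.6573, 0.1578, 0.1507]
tool_rot: [[0.001, -0.007, 1.0], [0.0, 1.0, 0.007], [-1.0, 0.0, 0.001]]
force: [0.3, -0.2, -0.3]
finger_gap: 0.0512
```

>>> drive_tool(
  increments=[
    [[0, 0.2, 0], 0, 0.4],
    [[0, 0.4, 0], 0, 0.4],
    [[0, 0.4, -0.3], 0, 0.4],
    [[0, 0.4, -0.6], 0, 0.4],
    [[0, 0.4, -0.6], 0, 0.4],
  ],
)

```text
time: 10.72
tool_pos: [0.6521, 0.205, 0.072]
tool_rot: [[-0.013, -0.004, 1.0], [-0.003, 1.0, 0.004], [-1.0, -0.003, -0.013]]
force: [-2.6, -0.5, -2.0]
finger_gap: 0.0511
```

Run:
```python
from h import *
cap('scene','s6');cap('top','t6'); o=telemetry.get_obs(); print(o['tool_pos'],o['tool_rot'].round(3),o['force'],o['time'],o['qpos'].round(2))
```

```text
[0.65612743 0.20530857 0.07785422] [[-0.003 -0.004  1.   ]
 [-0.001  1.     0.004]
 [-1.    -0.001 -0.003]] [ 0.45059622 -0.59104288 -0.05974936] 10.8167 [ 0.2   0.56  1.47 -0.    1.11  0.2 ]
```

View pics/s6.png

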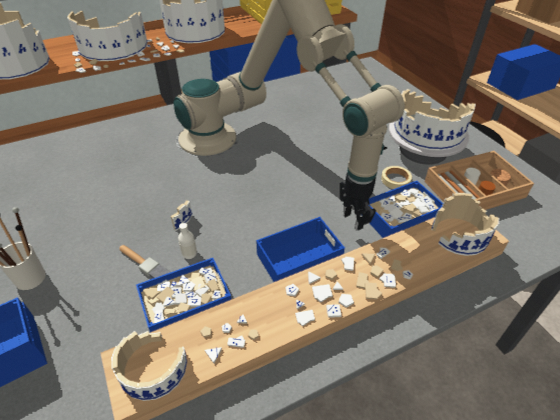

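View pics/t6.png

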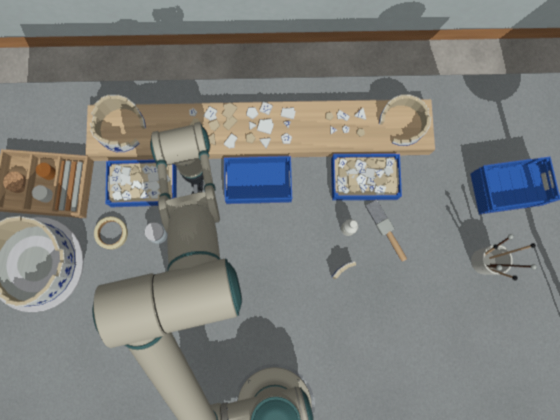

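The gripper is between the left full tray and the empty tray, jaws along x, touching neither. Lower it, then push in -y.

>>> drive_tool(
  increments=[
    [[0.02, 0, -0.15], 0, 0.4],
    [[0.02, 0, -0.3], 0, 0.4],
    [[0.02, 0, -0.37], 0, 0.4],
    [[0.02, 0, -0.37], 0, 0.4],
    [[0.02, -0.15, -0.37], 0, 0.4],
    [[0.02, -0.3, -0.37], 0, 0.4],
    [[0.02, -0.4, -0.37], 0, 0.4],
    [[0.02, -0.45, -0.37], 0, 0.4],
  ],
)

```text
time: 11.48
tool_pos: [0.6606, 0.15, 0.0366]
tool_rot: [[0.003, -0.004, 1.0], [-0.0, 1.0, 0.004], [-1.0, -0.0, 0.003]]
force: [-0.1, 0.3, -0.3]
finger_gap: 0.051
```

>>> drive_tool(
  increments=[
    [[0, -0.05, 0], 0, 0.4],
    [[0, -0.1, 0], 0, 0.4],
    [[0, -0.15, 0], 0, 0.4],
    [[0, -0.2, 0], 0, 0.4],
    [[0, -0.25, 0], 0, 0.4],
    [[0, -0.3, 0], 0, 0.4],
    [[0, -0.35, 0], 0, 0.4],
    [[0, -0.4, 0], 0, 0.4],
    [[0, -0.45, 0], 0, 0.4],
    [[0, -0.5, 0], 0, 0.4],
    [[0, -0.55, 0], 0, 0.4],
    [[0, -0.6, 0], 0, 0.4],
    [[0, -0.65, 0], 0, 0.4],
    [[0, -0.7, 0], 0, 0.4],
    [[0, -0.7, 0], 0, 0.4],
  ],
)

```text
time: 12.73
tool_pos: [0.6595, 0.0659, 0.0349]
tool_rot: [[0.0, -0.005, 1.0], [-0.001, 1.0, 0.005], [-1.0, -0.001, 0.0]]
force: [0.0, 1.3, 4.5]
finger_gap: 0.0512
```

Run:
```python
from h import *
s=cap('scene','s7');t=cap('top','t7'); o=telemetry.get_obs(); print(o['tool_pos'],o['force'],o['time'])
tray(t,s,xr=(.55,.76),yr=(-.18,.25))
```

```text
[0.65941579 0.06589789 0.03473727] [ 0.33180487 -1.96446525  3.73238619] 12.8333
272 size [132.8 196.1] ang 0.35
[[592.0, 52.20000076293945], [593.2000122070312, -143.89999389648438], [726.0, -143.0], [724.7999877929688, 53.0]]
712 size [135.4 204.2] ang 0.52
[[589.0999755859375, 54.900001525878906], [591.0, -149.3000030517578], [726.2999877929688, -148.0], [724.5, 56.20000076293945]]
```

View pics/t7.png

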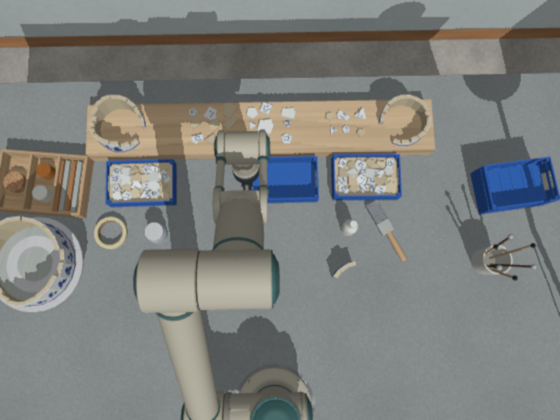

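The tray is still parallel to the riser. Its right end is at y≈-0.146, and both cameras put the gap to the right-hand tray at about 46 mm. Push 43 mm more.

>>> drive_tool(
  increments=[
    [[0, -0.05, 0], 0, 0.4],
    [[0, -0.1, 0], 0, 0.4],
    [[0, -0.15, 0], 0, 0.4],
    [[0, -0.2, 0], 0, 0.4],
    [[0, -0.24, 0], 0, 0.4],
    [[0, -0.28, 0], 0, 0.4],
    [[0, -0.31, 0], 0, 0.4],
    [[0, -0.34, 0], 0, 0.4],
    [[0, -0.36, 0], 0, 0.4],
    [[0, -0.36, 0], 0, 0.4],
  ],
)

```text
time: 13.67
tool_pos: [0.6593, 0.0238, 0.0348]
tool_rot: [[-0.0, -0.005, 1.0], [0.0, 1.0, 0.005], [-1.0, 0.0, -0.0]]
force: [-0.5, 3.4, 5.2]
finger_gap: 0.0512
```

Run:
```python
from h import *
s=cap('scene','s8');t=cap('top','t8'); o=telemetry.get_obs(); print(o['tool_pos'],o['force'],o['time'])
tray(t,s,xr=(.55,.76),yr=(-.188,.25))
tray(t,s,xr=(.55,.76),yr=(-.45,.25))
cv2.imwrite('pics/s8c.png',cv2.resize(s['pixels'][180:330,130:400,::-1],None,fx=2.9,fy=2.9,interpolation=cv2.INTER_CUBIC))
```

```text
[0.6592775  0.0238385  0.03477508] [-0.11021068  2.50351735  5.184985  ] 13.7667
275 size [197.9 132.8] ang 89.79
[[592.5, -186.8000030517578], [725.2999877929688, -187.3000030517578], [726.0, 10.600000381469727], [593.2000122070312, 11.100000381469727]]
663 size [134.  201.6] ang 0.15
[[591.0999755859375, 13.399999618530273], [591.5999755859375, -188.1999969482422], [725.5999755859375, -187.89999389648438], [725.0999755859375, 13.800000190734863]]
673 size [136.4 402.5] ang 0.67
[[590.7000122070312, 10.600000381469727], [595.4000244140625, -391.8999938964844], [731.7999877929688, -390.29998779296875], [727.0999755859375, 12.199999809265137]]
1509 size [137.1 409. ] ang 0.67
[[589.4000244140625, 13.0], [594.2000122070312, -396.0], [731.2999877929688, -394.3999938964844], [726.5, 14.600000381469727]]
```

View pics/s8c.png

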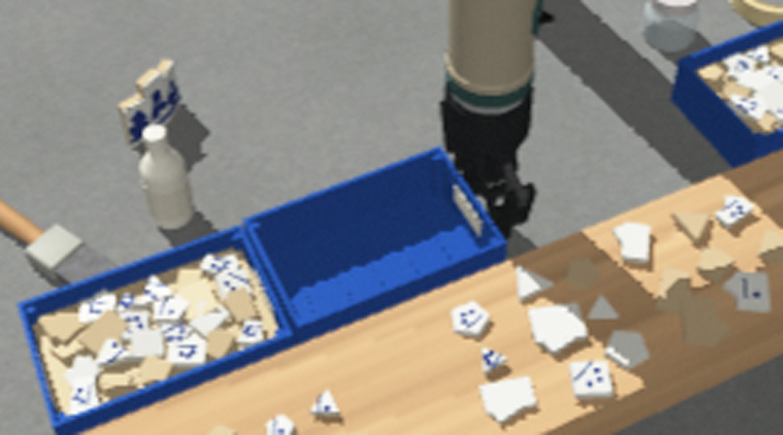

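The tray sits about 3 mm from the right-hand tray, in line with it, and about 10 mm from the riser. Back off, swing around, and square it against the riser from its near side.

>>> drive_tool(
  increments=[
    [[0, 0.1, 0], 0, 0.4],
    [[0, 0.25, 0], 0, 0.4],
    [[0, 0.25, 0.3], 0, 0.4],
    [[0, 0.25, 0.6], 0, 0.4],
    [[0, 0.25, 0.9], 0, 0.4],
    [[0, 0.25, 0.95], -0.04, 0.4],
    [[-0.2, 0.2, 0.95], -0.08, 0.4],
    [[-0.4, 0.1, 0.95], -0.12, 0.4],
    [[-0.6, 0, 0.95], -0.16, 0.2],
    [[-0.8, -0.2, 0.95], -0.2, 0],
    [[-1, -0.4, 0.95], -0.24, 0],
    [[-1, -0.6, 0.95], -0.28, 0],
    [[-1, -0.7, 0.95], -0.32, 0],
    [[-1, -0.8, 0.95], -0.36, 0],
    [[-1, -0.9, 0.95], -0.4, 0],
    [[-1, -0.9, 0.95], -0.44, 0],
    [[-1, -0.9, 0.95], -0.48, 0],
    [[-1, -0.9, 0.95], -0.5, 0],
    [[-1, -0.9, 0.95], -0.5, 0],
  ],
)

```text
time: 15.35
tool_pos: [0.5384, -0.0837, 0.1477]
tool_rot: [[-0.003, 1.0, 0.005], [-0.0, 0.005, -1.0], [-1.0, -0.003, 0.0]]
force: [-0.6, -0.8, 0.3]
finger_gap: 0.0856
```

>>> drive_tool(
  increments=[
    [[-0.1, 0, -0.3], 0, 0],
    [[-0.1, 0, -0.6], 0, 0],
    [[-0.1, 0, -0.9], 0, 0],
    [[-0.1, 0, -0.95], 0, 0],
    [[-0.1, 0, -0.95], 0, 0],
  ],
)

```text
time: 15.77
tool_pos: [0.5249, -0.0829, 0.0323]
tool_rot: [[-0.007, 1.0, 0.007], [0.002, 0.007, -1.0], [-1.0, -0.007, -0.002]]
force: [0.9, 0.6, 1.4]
finger_gap: 0.0856
```

Run:
```python
from h import *
s=cap('scene','s9');t=cap('top','t9'); o=telemetry.get_obs(); print(o['tool_pos'],o['tool_rot'].round(3),o['force'],o['time'])
tray(t,s,xr=(.55,.76),yr=(-.188,.25))
```

```text
[ 0.52829178 -0.08380484  0.03555203] [[ 0.001  1.     0.007]
 [-0.001  0.007 -1.   ]
 [-1.     0.001  0.001]] [ 0.25792272 -0.61702815  0.78330425] 15.8667
287 size [132.1 200.5] ang 0.34
[[592.2999877929688, 13.699999809265137], [593.5, -186.8000030517578], [725.5999755859375, -186.0], [724.4000244140625, 14.5]]
645 size [134.9 198.6] ang 0.18
[[589.7000122070312, 10.300000190734863], [590.2999877929688, -188.3000030517578], [725.2999877929688, -187.89999389648438], [724.7000122070312, 10.699999809265137]]
```

View pics/s9.png

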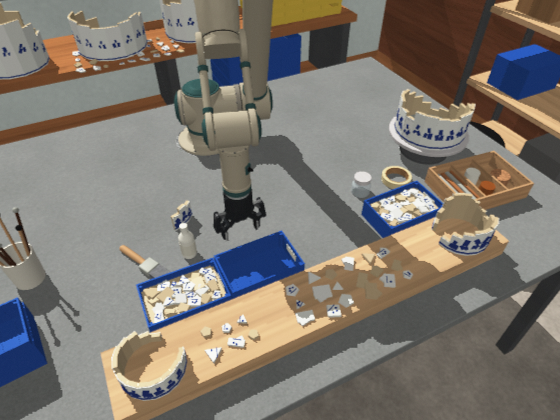

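View pics/t9.png

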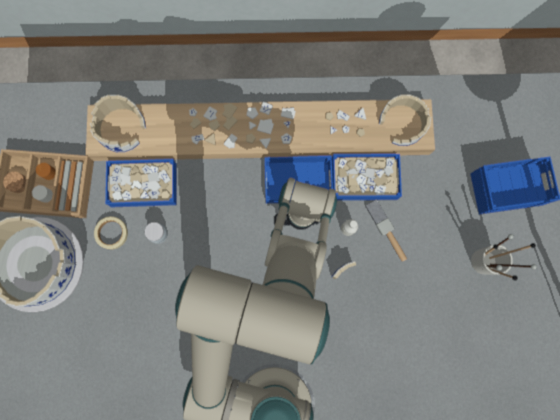

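Gripper is behind the near long side, clear of the bottle at (187,240). Push gently to the riser and watch the force.

>>> drive_tool(
  increments=[
    [[0.1, 0, 0], 0, 0],
    [[0.2, 0, 0], 0, 0],
    [[0.3, 0, 0], 0, 0],
    [[0.38, 0, 0], 0, 0],
    [[0.41, 0, 0], 0, 0],
    [[0.44, 0, 0], 0, 0],
    [[0.47, 0, 0], 0, 0],
    [[0.5, 0, 0], 0, 0],
    [[0.52, 0, 0], 0, 0],
    [[0.54, 0, 0], 0, 0],
    [[0.54, 0, 0], 0, 0],
  ],
)

```text
time: 16.78
tool_pos: [0.5925, -0.0836, 0.0346]
tool_rot: [[0.0, 1.0, 0.005], [-0.0, 0.005, -1.0], [-1.0, 0.0, 0.0]]
force: [-2.1, 0.4, 0.5]
finger_gap: 0.0851
```

>>> drive_tool(
  increments=[
    [[0.01, 0, 0], 0, 0],
    [[0.02, 0, 0], 0, 0],
    [[0.02, 0, 0], 0, 0],
  ],
)

```text
time: 17.03
tool_pos: [0.5945, -0.0836, 0.0346]
tool_rot: [[-0.0, 1.0, 0.005], [0.0, 0.005, -1.0], [-1.0, -0.0, -0.0]]
force: [-2.5, 0.2, 1.0]
finger_gap: 0.0854
```

>>> drive_tool(
  increments=[
    [[0.015, 0, 0], 0, 0],
    [[0.03, 0, 0], 0, 0],
    [[0.03, 0, 0], 0, 0],
  ],
)

```text
time: 17.28
tool_pos: [0.5946, -0.0833, 0.0346]
tool_rot: [[-0.008, 1.0, 0.005], [0.001, 0.005, -1.0], [-1.0, -0.008, -0.001]]
force: [-9.5, 0.1, 6.9]
finger_gap: 0.0854
```

Run:
```python
from h import *
s=cap('scene','s10');t=cap('top','t10'); o=telemetry.get_obs(); print(o['tool_pos'],o['force'],o['time'])
tray(t,s,xr=(.55,.76),yr=(-.188,.25))
```

```text
[ 0.59460821 -0.0833374   0.03456375] [-8.7952549   0.52047382  6.04022502] 17.3833
204 size [130.4 199.3] ang 0.01
[[606.7999877929688, 14.100000381469727], [606.7999877929688, -185.3000030517578], [737.2000122070312, -185.1999969482422], [737.2000122070312, 14.100000381469727]]
578 size [133.9 198.3] ang 0.09
[[604.5, 10.199999809265137], [604.7999877929688, -188.10000610351562], [738.7999877929688, -187.89999389648438], [738.5, 10.399999618530273]]
```

Contact: 9 N and the tool has stopped. One more small press to square it, then retreat and inspect.

>>> drive_tool(
  increments=[
    [[0.015, 0, 0], 0, 0],
    [[0.03, 0, 0], 0, 0],
    [[0.03, 0, 0], 0, 0],
    [[0.03, 0, 0], 0, 0],
  ],
)

```text
time: 17.72
tool_pos: [0.5948, -0.083, 0.0345]
tool_rot: [[-0.014, 1.0, 0.004], [0.002, 0.004, -1.0], [-1.0, -0.014, -0.002]]
force: [-16.1, 0.4, 12.2]
finger_gap: 0.0855
```

>>> drive_tool(
  increments=[
    [[-0.1, 0, 0], 0, 0],
    [[-0.3, 0, 0], 0, 0],
    [[-0.5, 0, 0], 0, 0],
    [[-0.6, 0, 0.2], 0, 0.4],
    [[-0.8, 0.2, 0.5], 0, 0.4],
    [[-1, 0.5, 0.8], 0, 0.4],
    [[-1, 0.8, 1], 0, 0.4],
    [[-1, 1, 1], 0, 0.4],
    [[-1, 1, 1], 0, 0.4],
  ],
)

```text
time: 18.47
tool_pos: [0.4834, 0.0416, 0.1584]
tool_rot: [[0.009, 1.0, 0.009], [0.003, 0.009, -1.0], [-1.0, 0.009, -0.003]]
force: [-0.2, -0.4, -0.8]
finger_gap: 0.051
```

Run:
```python
from h import *
s=cap('scene','s11');t=cap('top','t11'); o=telemetry.get_obs(); print(o['tool_pos'],o['force'],o['time'])
tray(t,s,xr=(.55,.76),yr=(-.188,.25))
tray(t,s,xr=(.55,.76),yr=(-.45,.25))
tray(t,s,xr=(.55,.76),yr=(-.45,-.196))
P=cloud(t); m=(abs(P[...,2]-.055)<.005)&(P[...,0]>.5)&(t['pixels'][...,0].astype(int)-t['pixels'][...,2]>30)
q=P[m]
for y in np.arange(-.5,.55,.1):
  w=q[abs(q[:,1]-y)<.02]; print('riser',round(y,2),len(w),np.sort(w[:,0])[:2] if len(w) else None)
cv2.imwrite('pics/t11c.png',cv2.resize(t['pixels'][130:230,250:420,::-1],None,fx=4.5,fy=4.5,interpolation=cv2.INTER_CUBIC))
cv2.imwrite('pics/s11c.png',cv2.resize(s['pixels'][200:340,120:330,::-1],None,fx=3.8,fy=3.8,interpolation=cv2.INTER_CUBIC))
```

```text
[0.48291862 0.03769005 0.15589321] [-0.07476665 -0.16167352 -0.33764889] 18.5667
396 size [200.  133.1] ang 89.96
[[606.0, -185.8000030517578], [739.0999755859375, -185.89999389648438], [739.2000122070312, 14.100000381469727], [606.2000122070312, 14.199999809265137]]
573 size [135.3 199.6] ang 0.07
[[603.5, 11.600000381469727], [603.7000122070312, -188.0], [739.0, -187.89999389648438], [738.7999877929688, 11.800000190734863]]
799 size [407.  136.4] ang 88.02
[[592.0999755859375, -390.6000061035156], [728.4000244140625, -395.29998779296875], [742.5, 11.399999618530273], [606.2000122070312, 16.100000381469727]]
1423 size [409.4 139.7] ang 87.64
[[588.7000122070312, -392.29998779296875], [728.2999877929688, -398.1000061035156], [745.2000122070312, 11.0], [605.5999755859375, 16.700000762939453]]
341 size [195.8 132. ] ang 89.1
[[594.5, -391.1000061035156], [726.4000244140625, -393.20001220703125], [729.5, -197.39999389648438], [597.5, -195.39999389648438]]
771 size [198.4 135.2] ang 89.33
[[593.5, -393.20001220703125], [728.7000122070312, -394.79998779296875], [731.0, -196.39999389648438], [595.7999877929688, -194.89999389648438]]
riser -0.5 212 [0.7357428 0.7367658]
riser -0.4 426 [0.73568564 0.73728379]
riser -0.3 524 [0.63894619 0.64698083]
riser -0.2 492 [0.6612279  0.66330198]
riser -0.1 542 [0.74296827 0.74317097]
riser -0.0 267 [0.73738939 0.74149375]
riser 0.1 388 [0.73692135 0.73713351]
riser 0.2 436 [0.73664529 0.7367814 ]
riser 0.3 566 [0.73587462 0.73787075]
riser 0.4 498 [0.61041038 0.61420763]
riser 0.5 312 [0.73693176 0.73727744]
```

View pics/t11c.png

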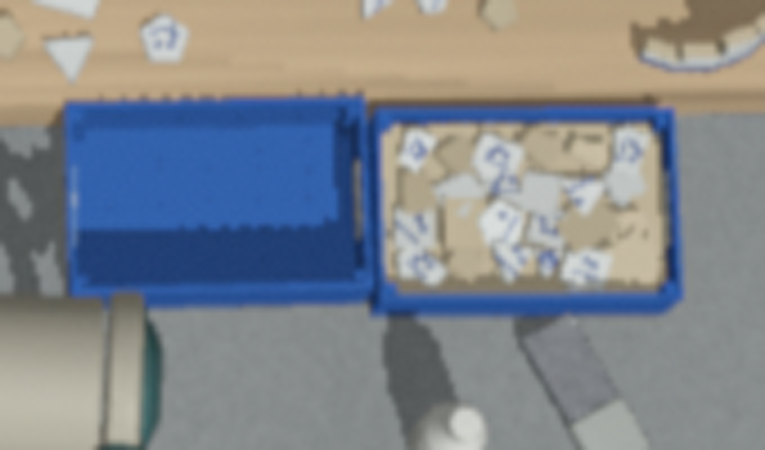

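View pics/s11c.png

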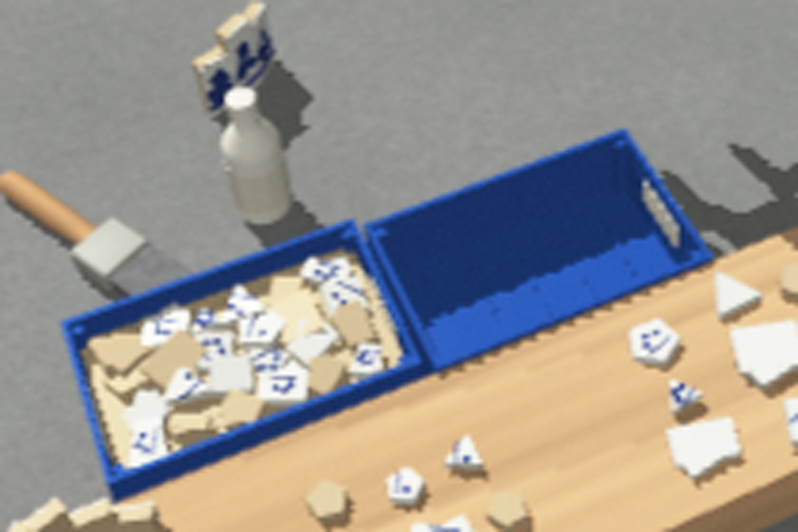

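The tray lies flush to the riser (tray x 0.739 vs riser ≈0.737, 0.1° apart), but a gap of about 4–6 mm remains to the right tray at crop (370,200). That is inside tolerance with thin margin, so I'll nudge its left end again.

>>> drive_tool(
  increments=[
    [[0, 0.2, 0], 0.04, 0.4],
    [[0.1, 0.4, 0], 0.08, 0.4],
    [[0.2, 0.4, 0], 0.12, 0.4],
    [[0.3, 0.4, 0], 0.16, 0.4],
    [[0.4, 0.4, 0], 0.2, 0.4],
    [[0.5, 0.4, 0], 0.24, 0.4],
    [[0.6, 0.4, 0], 0.28, 0.4],
    [[0.7, 0.4, 0], 0.32, 0.4],
    [[0.8, 0.4, 0], 0.36, 0.4],
    [[0.9, 0.4, 0], 0.4, 0.4],
    [[1, 0.4, 0], 0.44, 0.4],
    [[1, 0.4, 0], 0.48, 0.4],
    [[1, 0.4, 0], 0.5, 0.4],
    [[1, 0.4, 0], 0.5, 0.4],
  ],
)

```text
time: 19.73
tool_pos: [0.6025, 0.0827, 0.1531]
tool_rot: [[-0.001, -0.005, 1.0], [-0.001, 1.0, 0.005], [-1.0, -0.001, -0.001]]
force: [0.0, -0.2, 0.2]
finger_gap: 0.0511
```

>>> drive_tool(
  increments=[
    [[0.2, 0, 0], 0, 0.4],
    [[0.4, 0, 0], 0, 0.4],
    [[0.5, 0, 0], 0, 0.4],
    [[0.5, 0, -0.3], 0, 0.4],
    [[0.5, 0, -0.6], 0, 0.4],
    [[0.5, 0, -0.9], 0, 0.4],
    [[0.5, 0, -1], 0, 0.4],
    [[0.5, 0, -1], 0, 0.4],
    [[0.5, 0, -1], 0, 0.4],
  ],
)

```text
time: 20.48
tool_pos: [0.6622, 0.0837, 0.0345]
tool_rot: [[-0.0, -0.004, 1.0], [-0.0, 1.0, 0.004], [-1.0, -0.0, -0.0]]
force: [0.5, 0.0, 1.0]
finger_gap: 0.0511
```

Run:
```python
from h import *
s=cap('scene','s12'); o=telemetry.get_obs(); print(o['tool_pos'],o['tool_rot'].round(3),o['force'],o['time'])
```

```text
[0.66329737 0.08393194 0.03608915] [[ 0.003 -0.004  1.   ]
 [-0.     1.     0.004]
 [-1.    -0.     0.003]] [ 0.77006016  0.45685891 -0.3120537 ] 20.5333
```

View pics/s12.png

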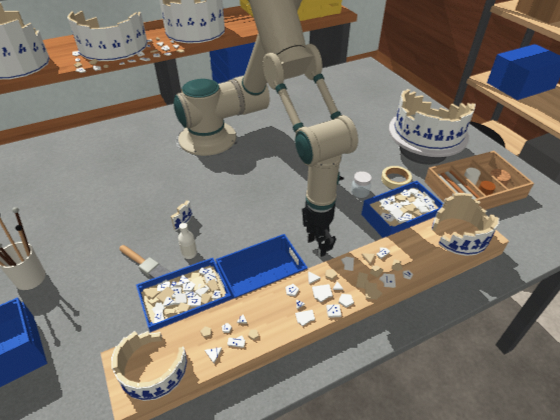

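>>> drive_tool(
  increments=[
    [[0, -0.15, 0], 0, 0.4],
    [[0, -0.3, 0], 0, 0.4],
    [[0, -0.4, 0], 0, 0.4],
    [[0, -0.45, 0], 0, 0.4],
    [[0, -0.48, 0], 0, 0.4],
    [[0, -0.5, 0], 0, 0.4],
    [[0, -0.515, 0], 0, 0.4],
    [[0, -0.53, 0], 0, 0.4],
    [[0, -0.53, 0], 0, 0.4],
  ],
)

```text
time: 21.28
tool_pos: [0.6617, 0.0217, 0.0351]
tool_rot: [[0.0, -0.006, 1.0], [0.001, 1.0, 0.006], [-1.0, 0.001, 0.0]]
force: [-0.1, 3.4, 2.6]
finger_gap: 0.0514
```

Run:
```python
from h import *
s=cap('scene','s13');t=cap('top','t13'); o=telemetry.get_obs(); print(o['tool_pos'],o['force'],o['time'])
tray(t,s,xr=(.55,.76),yr=(-.45,.25))
cv2.imwrite('pics/s13c.png',cv2.resize(s['pixels'][200:340,120:330,::-1],None,fx=3.8,fy=3.8,interpolation=cv2.INTER_CUBIC))
```

```text
[0.66172413 0.02173694 0.03501872] [-0.58325641  3.60165412  4.4476303 ] 21.3833
667 size [398.1 138.2] ang 87.04
[[588.0999755859375, -388.5], [726.2000122070312, -395.6000061035156], [746.7000122070312, 1.899999976158142], [608.5999755859375, 9.100000381469727]]
1442 size [407.6 140. ] ang 88.16
[[590.9000244140625, -392.6000061035156], [730.7999877929688, -397.1000061035156], [743.9000244140625, 10.300000190734863], [604.0, 14.800000190734863]]
```

View pics/s13c.png

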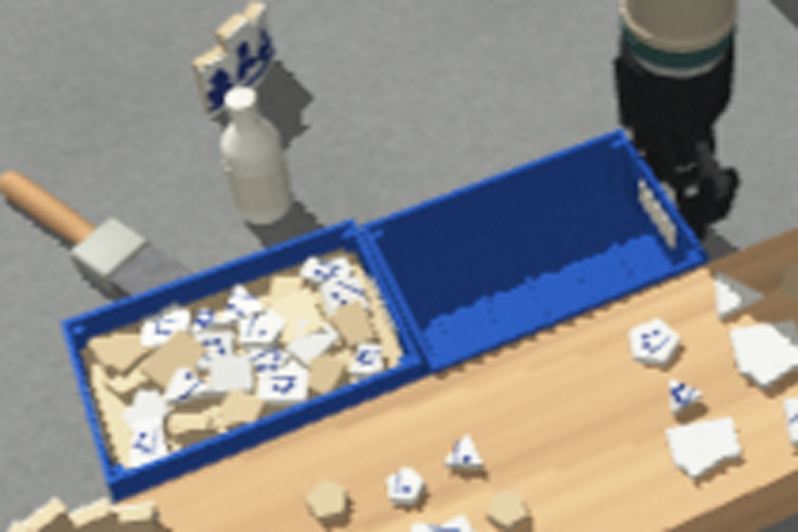

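The gap has nearly closed (a thin line at crop (385,300)). One more 2 mm nudge, then retreat and check.

>>> drive_tool(
  increments=[
    [[0, -0.01, 0], 0, 0.4],
    [[0, -0.02, 0], 0, 0.4],
    [[0, -0.02, 0], 0, 0.4],
  ],
)

```text
time: 21.63
tool_pos: [0.6618, 0.0201, 0.035]
tool_rot: [[0.0, -0.005, 1.0], [0.003, 1.0, 0.005], [-1.0, 0.003, 0.0]]
force: [-0.7, 7.3, 4.5]
finger_gap: 0.0512
```

>>> drive_tool(
  increments=[
    [[0, 0.1, 0], 0, 0.4],
    [[0, 0.3, 0], 0, 0.4],
    [[0, 0.5, 0.1], 0, 0.4],
    [[0, 0.6, 0.4], 0, 0.4],
    [[-0.2, 0.6, 0.7], 0, 0.4],
    [[-0.5, 0.6, 1], 0, 0.4],
    [[-0.8, 0.6, 1], 0, 0.4],
    [[-1, 0.6, 1], 0, 0.4],
    [[-1, 0.6, 1], 0, 0.4],
  ],
)

```text
time: 22.38
tool_pos: [0.5353, 0.0902, 0.155]
tool_rot: [[-0.005, -0.007, 1.0], [-0.002, 1.0, 0.007], [-1.0, -0.002, -0.005]]
force: [-0.3, 0.4, -1.4]
finger_gap: 0.051
```

>>> drive_tool(
  increments=[
    [[-0.3, 0, 0.2], 0, 0.4],
    [[-0.6, 0, 0.4], 0, 0.4],
    [[-0.9, 0, 0.5], 0, 0.4],
    [[-0.9, 0, 0.5], 0, 0.4],
    [[-0.9, 0, 0.5], 0, 0.4],
  ],
)

```text
time: 22.8
tool_pos: [0.433, 0.0901, 0.2155]
tool_rot: [[0.003, -0.006, 1.0], [-0.001, 1.0, 0.006], [-1.0, -0.001, 0.003]]
force: [0.3, -0.6, 0.4]
finger_gap: 0.0514
```

Run:
```python
from h import *
s=cap('scene','s14');t=cap('top','t14'); o=telemetry.get_obs(); print(o['tool_pos'],o['force'],o['time'],o['qvel'].round(3))
for yr in [(-.189,.25),(-.45,-.197)]: tray(t,s,xr=(.55,.76),yr=yr)
cv2.imwrite('pics/t14c.png',cv2.resize(t['pixels'][130:230,250:420,::-1],None,fx=4.5,fy=4.5,interpolation=cv2.INTER_CUBIC))
```

```text
[0.43474687 0.09011737 0.21461537] [-0.75207235  0.17732451  0.05971893] 22.9 [-0.003  0.026 -0.012  0.005  0.005 -0.001]
403 size [131.8 199.2] ang 0.16
[[605.9000244140625, 10.300000190734863], [606.4000244140625, -189.0], [738.2999877929688, -188.60000610351562], [737.7000122070312, 10.600000381469727]]
525 size [134.5 196.3] ang 0.09
[[603.5999755859375, 7.5], [603.9000244140625, -188.8000030517578], [738.4000244140625, -188.60000610351562], [738.0999755859375, 7.699999809265137]]
332 size [195.2 132.1] ang 89.3
[[595.2999877929688, -391.0], [727.4000244140625, -392.6000061035156], [729.7000122070312, -197.39999389648438], [597.5999755859375, -195.8000030517578]]
741 size [197.2 135.3] ang 89.44
[[593.4000244140625, -393.3999938964844], [728.7000122070312, -394.70001220703125], [730.7000122070312, -197.5], [595.4000244140625, -196.10000610351562]]
```

View pics/t14c.png

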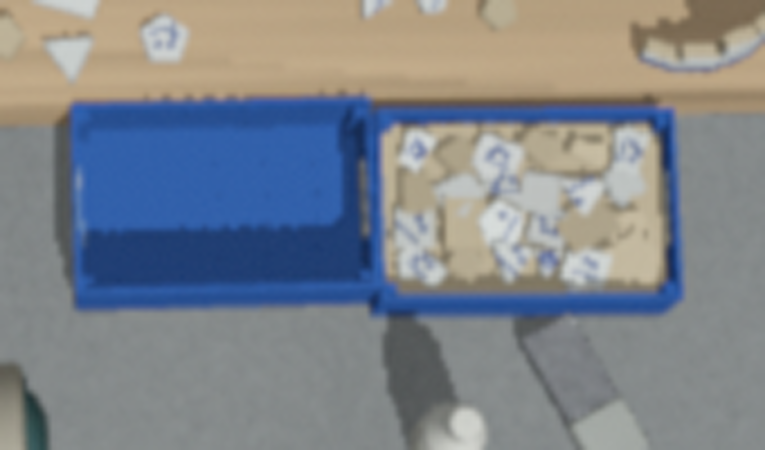

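View pics/s14.png

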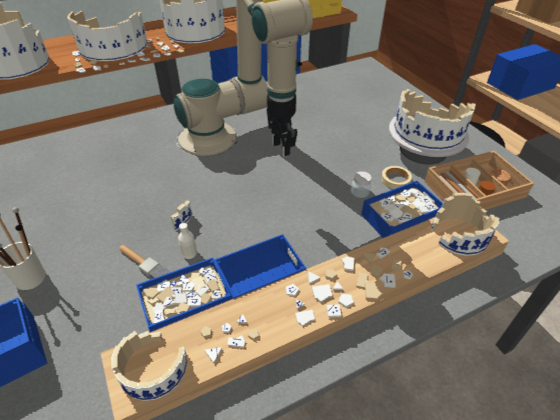

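View pics/t14.png

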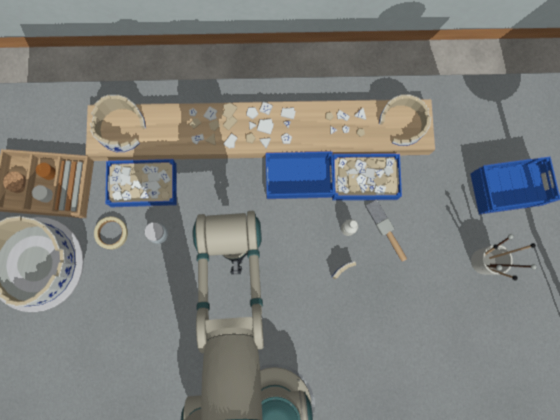

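The trays now meet end to end with no visible gap, the long side lies flush with the riser, and the bystanders look unmoved. The arm is clear, so I'm handing in.

Run:
```python
from h import *
print(workorder.hand_in())
```

```text
the job is handed in; nothing more can be done
None
```

The tray is in its place in the row and I've handed the job in at about 23 s of the 64 s. No verdict is reported back.

I tipped the tray with the closed fingertips on its upper rim, and it dropped onto its base with the open side up. I then pushed it toward the riser, along to the right-hand tray, flat against the riser, and gave its left end a last small nudge.

- **Long side:** its far side measures x≈0.738 at both ends, against a riser face at ≈0.737, and it lies within about 0.2° of the world y axis.
- **Right-hand end:** it lies at y≈-0.190, against ≈-0.190 to -0.194 for the full tray's end. No gap is visible, and the last nudge met 7 N, which suggests contact. The two cameras differ by 2–4 mm, so I can't rule out a gap of 1–4 mm, still within the 10 mm allowed.
- **Everything else:** the right-hand full tray measured unmoved to within about 2 mm. I checked the other objects only by eye in the last pictures, and they look where they started. The arm is clear, with no force reading above noise. The highest reading I saw was about 20 N, when pressing the tray against the riser.

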